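Turn the key cup over and drop the key tag in

ROBOT

A 7-joint arm with a two-finger parallel gripper is mounted at the origin on the work surface. World frame = base frame: x ahead of the robot, y to its left, z up, the work surface at z = 0. Lengths are in m, angles in rad, forces in N, time in s.
With the tool pointing down it reaches from about 0.4 to 0.875 m from the base axis. Payload 6.5 kg.
Tool frame: the origin (TCP) lies at the very end of the fingers, on their centre line; the grasp point (between the pads) lies 19 mm behind it; z points along the fingers, y is the line along which they close (so a half turn about z gives the same grasp; the last joint's range is limited). The gripper opens to 88 mm and grips with 3 to 60 N. Pads are 18 mm wide; open, the fingers measure 123 mm over their backs; the gripper's body (75 mm by 187 mm) begins 45 mm behind the grasp point.
Start: joints at [1.267, 0.536, -0.004, 1.538, 0.003, 1.067, -0.071], TCP at [0.153, -0.632, 0.239] pointing down, gripper open.
Joint ranges: [-2.7, 2.7], [-0.37, 2.16], [-1.27, 1.26], [0.24, 2.4], [-1.31, 4.45], [0.19, 1.91], [-2.76, 2.76]. Speed limits (rad/s): [2.39, 2.39, 3.14, 3.14, 3.14, 3.14, 3.14].

INTERFACE

Orientations are given as [roll, pitch, yaw] about the fixed x, y, z axes, in that order (R = Rz(yaw) Ry(pitch) Rx(roll)).
In Python, from cell import env gives the robot as it stands.
- The arm moves only by the tool step_arm, never from a script. Its argument "motion" is a list of rows, each a list of 3 entries, a list of its own where there are three numbers: the opening, from -1 (shut) to 1 (fully open), then the shift along the world's x, y, z normalised to -1 to 1, where 1 is 20 cm, then the turn about the world's z normalised to -1 to 1, where 1 is pi rad. A call has 1 to 10 rows; each row shifts and turns the commanded pose from where the row before left it; what a row does not reach is not made up. A row lasts 1/12 s, in which the tool goes at most 41.7 mm and 7.16 degrees, less where a joint would pass 70% of its speed; a pose out of reach is approached as far as the arm can. A call with a number of a shift or a turn outside -1 to 1 is refused whole. A call with a gripper value outside its range is refused whole. The fingers move at their own pace and stop on an object; "newtons" is the grip in N (left out, the last holds). Time passes only in rows, so rows that do not move let the fingers close. It gives the time, the measured TCP pose, the force, the opening and the grip force at its end, in the units of the state.
- env.get_state(): the state, without advancing time (a new reading comes with each control period).
- env.capture(name): name is "scene" or "top" or "wrist"; returns a dict with "img" (480x640x3 uint8, red, green, blue), "camera_matrix" (3x3 intrinsics, pixels), "view" (4x4, takes a point from world to camera coordinates). Camera axes: x right, y up, looking along -z (the intrinsics and any distortion apply to the point x, -y, -z); pixel columns grow to the right and rows downward; lengths in m; the calibration is good to about 2 mm. A picture is of the moment at which its call begins. There is no depth.
- env.hand_in(): hands the job in; it is judged then, once.
Trained networks look in a picture, given as the dict that the camera call returned (one of the last four; its "shot" number tells which), for a name from the list of things; names that differ only in an ending like _2 or _b are one class to them, and where a whole thing is asked for, a point or a joint stands for the part that bears it (a point fixed in the world has none). Each returns a list of dicts, best first, with "score" (0 to 1); they miss things now and then, are a little off and sometimes report something else, mostly with a low value. They report only what shows in the picture. A call takes as long as a camera call.
- env.spot_in(name, picture): "rect" ([left, top, width, height] in pixels, round what is visible of it).
- env.trace(name, picture): "pixels" (480x640 bool, what is visible of it) and "rect" ([left, top, width, height] in pixels, round what is visible of it).
The state is a dict: "t": time; "qpos": joint angles; "dq": joint speeds; "joint_torque": joint torques, N m; "eef_pos": TCP position; "ee_rot": TCP orientation; "force": force on the tool from outside, world axes, zero at the start; "moment": the same for the moment, N m; "opening": finger opening in m; "gripper_force": force on a finger pad.
Only numpy, scipy, OpenCV 4.12 (cv2) and the standard library are available. Lean on these libraries where they do the work, as an engineer would, in place of code of your own. Each camera call takes 0.05 s, during which the arm holds its last target. There are 200 camera calls.

TASK

Make the key drop by the coat hooks ready again: turn the upside-down blue key cup over and stand it mouth-up in the middle of the white saucer, let go of it, then put the orange key tag inside the cup. Handle the cup gently, without dropping it, and leave the saucer and the other things on the bench where they are.

Things in the scene. Friction and masses are not known exactly. Their poses are not given: they have to be found in the camera images.
- cup: Blue octagonal cup, straight walls, 180 g, mouth-down at first. 60 mm across flats (65 corners), flats 25 wide, 72 tall, walls 3.5, base 6, 53 clear inside. Origin: centre of the mouth, in the rim plane; z runs along the axis to the closed base, outer face at z = +72 (z up = mouth-down). Flats face its x, y and the diagonals between; on its side it rests on a flat without rolling.
- cup_mid (a point): Point in the middle of the cup, on its axis, halfway (36 mm) between rim and base.
- saucer: White porcelain saucer, loose, about 250 g, 153 mm across. Origin: centre of its underside, z up. Flat well of 104 mm diameter, 7 mm above the bench; around it a rim sloping up to 17 mm above the bench.
- tag: Orange plastic key tag lying flat, about 25 g: orange slab 30 mm long (x), 24 mm wide (y), 9 mm thick, with a steel ring stub (14 mm across, 6 mm thick) at its +x end; 37 mm long overall, from x = -18 to +19 mm. Origin: on its underside, about the middle of its length. z up.
- caddy: Bystander: three-slot wooden mail caddy with letters, fixed, 110 mm deep (x), 260 mm wide (y), up to 182 mm tall. Origin: centre of its underside.
- clip: Bystander: steel lever-action clipboard clip, 50 x 110 mm, 25 mm tall. Origin: centre of its underside, long side along y.
- flashlight: Bystander: black aluminium flashlight with press button, lying along its x axis, 125 mm long, 35 mm tall. Origin: under its middle.
- pebble: Bystander: green glass pebble, 34 mm across, 13 mm tall. Origin: centre of its underside.
- case: Bystander: brown spectacles case, 65 mm (x) by 160 mm (y), 42 mm tall. Origin: centre of its underside.
- spray: Bystander: small clear bottle with white cap, 44 mm across, 120 mm tall. Origin: centre of its underside.

How it is judged:
On the way:
1. The cup stands mouth-up in the middle of the saucer, let go of (angle between cup's own z axis and vertical above 3.04 rad and horizontal distance between cup and saucer below 0.02 m and z of cup in the frame of saucer between 0.073 and 0.085 m and contact force between the fingers and cup below 0.1 N and linear speed of cup below 0.02 m/s), for 0.2 s.
At the end, for the whole second after the job is handed in: The cup stands mouth-up and level (within about 6 degrees) on the saucer's well, its axis within 20 mm of the saucer's centre; the tag lies inside the cup, more than 30 mm below the rim; cup, tag and saucer are at rest and the saucer is within 40 mm of where it was (angle between cup's own z axis and vertical above 3.04 rad and horizontal distance between cup and saucer below 0.02 m and z of cup in the frame of saucer between 0.073 and 0.085 m and distance between tag and cup below 0.075 m and z of tag in the frame of cup above 0.03 m and horizontal distance between tag and cup below 0.033 m and linear speed of each of cup, tag, saucer below 0.02 m/s and distance of saucer from where it was at the start of the episode below 0.04 m); the robot touches nothing.
It fails at once if The cup is dropped or thrown (moving faster than 0.8 m/s while the fingers do not touch it: a fall of about 3 cm) (linear speed of cup above 0.8 m/s and contact force between the fingers and cup below 0.05 N).
It fails at once if A bystander (caddy, clip, flashlight, pebble, case or bottle) is moved by more than 30 mm (distance of any of caddy, clip, flashlight, pebble, case, spray from where it was at the start of the episode above 0.03 m).
It also fails if it takes over 67 s, if anything falls off the work surface, if the arm or the gripper's body presses on something with over 40 N, if the wrist force passes 120 N, or if a joint passes its speed limit or range.

## Working session

There is one attempt and no reset: what is moved stays moved. The work goes in short steps, Python scripts to look and compute and a tool call to move; the robot and the scene stay as the last step left them, time stands still between calls to the robot, and variables do not carry over. Pictures are saved under pics/ and viewed, at most 10 in all, crops included, and the job is handed in when it is done.

Besides the shell and the picture viewer there is one more tool, called as name(argument=value, ...), one argument or row to a line, values as JSON. step_arm: Moves the arm, as the interface text tells. Scaled input: -1 to 1 covers 20 cm each way for a shift and pi rad each way for a turn. Its arguments: {"type":"object","properties":{"motion":{"type":"array","items":{"type":"array"}},"newtons":{"type":"number"}},"required":["motion"]}

```bash
ls; mkdir -p pics; cat > h.py <<'E'
import numpy as np, cv2
from cell import env
def ray(p,u,v):
    K=p["camera_matrix"];V=np.array(p["view"]);R=V[:3,:3];t=V[:3,3]
    d=np.linalg.inv(K)@[u,v,1];d=R.T@(d*[1,-1,-1]);return -R.T@t,d
def onz(p,u,v,z):
    o,d=ray(p,u,v);return o+d*(z-o[2])/d[2]
def proj(p,X):
    V=np.array(p["view"]);c=V[:3,:3]@np.array(X)+V[:3,3];c=p["camera_matrix"]@(c*[1,-1,-1]);return c[:2]/c[2]
def save(p,n): cv2.imwrite("pics/"+n+".png",p["img"][:,:,::-1])
E
python3 - <<'E'
from h import *
for c in("scene","top"):
    p=env.capture(c);save(p,c+"0");print(c,p.get("dist"),p.keys(),np.round(ray(p,320,240)[0],3))
    for n in["cup","saucer","tag","caddy","clip","flashlight","pebble","case","spray"]:
        r=env.trace(n,p)
        if r:
            r=r[0];v,u=np.nonzero(r["pixels"]);print(n,round(r["score"],2),r["rect"],np.round(onz(p,u.mean(),v.mean(),{"cup":.072 if c=="top" else .036,"saucer":.01}.get(n,.005)),3))
s=env.get_state();print(s)
E
```

```text
pics
scene None dict_keys(['img', 'camera_matrix', 'view', 'shot']) [ 1.198 -0.241  1.16 ]
cup 0.76 [238.8, 242.4, 24.8, 33.4] [ 0.554 -0.206  0.036]
saucer 0.71 [348.4, 191.6, 49.6, 43.1] [0.514 0.19  0.01 ]
tag 0.44 [320.3, 225.4, 11.5, 12.2] [0.524 0.027 0.005]
caddy 0.91 [103.5, 248.3, 100.8, 107.6] [ 0.582 -0.478  0.005]
clip 0.76 [409.7, 155.2, 40.7, 21.2] [0.401 0.43  0.005]
flashlight 0.75 [354.9, 288.7, 48.9, 20.6] [0.778 0.097 0.005]
pebble 0.58 [318.4, 309.0, 6.8, 10.8] [ 0.762 -0.066  0.005]
case 0.63 [236.5, 241.7, 27.6, 35.5] [ 0.537 -0.205  0.005]
spray 0.6 [136.1, 222.6, 26.9, 32.1] [ 0.381 -0.463  0.005]
top None dict_keys(['img', 'camera_matrix', 'view', 'shot']) [0.383 0.002 1.135]
cup 0.76 [393.6, 226.9, 29.3, 32.3] [ 0.549 -0.2    0.072]
saucer 0.59 [206.6, 228.6, 63.3, 69.0] [0.513 0.189 0.01 ]
caddy 0.68 [474.2, 154.4, 113.6, 132.9] [ 0.609 -0.504  0.005]
clip 0.73 [107.4, 296.0, 46.1, 30.8] [0.403 0.429 0.005]
flashlight 0.58 [256.2, 141.0, 56.3, 27.9] [0.785 0.092 0.005]
pebble 0.64 [340.0, 152.4, 10.8, 17.6] [ 0.762 -0.067  0.005]
case 0.74 [141.7, 159.0, 68.0, 32.3] [0.728 0.34  0.005]
spray 0.89 [503.6, 296.7, 36.4, 20.4] [ 0.413 -0.471  0.005]
{'t': 1.0, 'qpos': array([ 1.26678599,  0.53639247, -0.00443823,  1.53794078,  0.00260282,
        1.06727908, -0.07121255]), 'dq': array([ 2.45748328e-04, -9.96389050e-04, -1.48294959e-03,  7.53545345e-05,
       -9.86362497e-05, -5.32763825e-04, -2.30896302e-04]), 'joint_torque': array([ 7.32259173e-05, -5.70902860e+01,  9.89927351e-01, -2.51919830e+01,
       -5.63709775e-02,  1.08418555e-02,  1.87991702e-05]), 'eef_pos': array([ 0.15313995, -0.63167903,  0.23870447]), 'ee_rot': array([-3.14157959e+00,  1.26274973e-05,  2.37868617e-01]), 'force': array([-0.5268395 ,  0.35290653, -0.66124785]), 'moment': array([0.0425773 , 0.0239349 , 0.02209449]), 'gripper_force': 0.0, 'opening': 0.08770213577973805}
```

```bash
python3 - <<'E'
import cv2
a=cv2.imread("pics/top0.png");b=cv2.imread("pics/scene0.png")
cv2.imwrite("pics/t1.png",cv2.resize(a[110:350,90:610],(800,369)))
c=[cv2.resize(a[215:275,375:445],(400,343),interpolation=2),cv2.resize(a[215:305,270:375],(400,343),interpolation=2)]
d=[cv2.resize(b[230:290,220:290],(400,257),interpolation=2),cv2.resize(b[180:250,310:410],(400,257),interpolation=2)]
cv2.imwrite("pics/t2.png",cv2.vconcat([cv2.hconcat(c),cv2.hconcat(d)]))
E
```

```text
(no output)
```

View pics/t1.png

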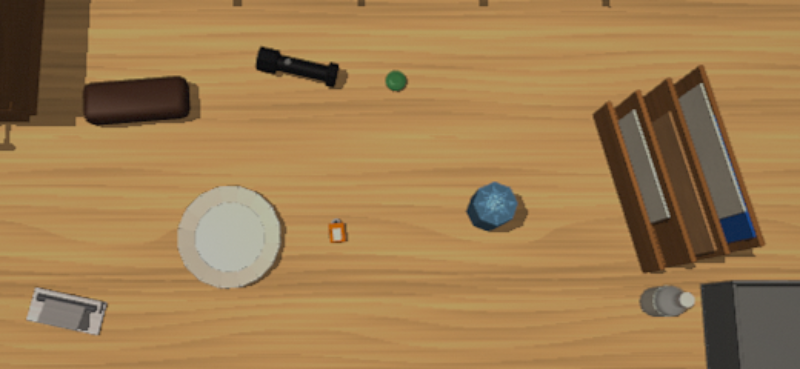

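View pics/t2.png

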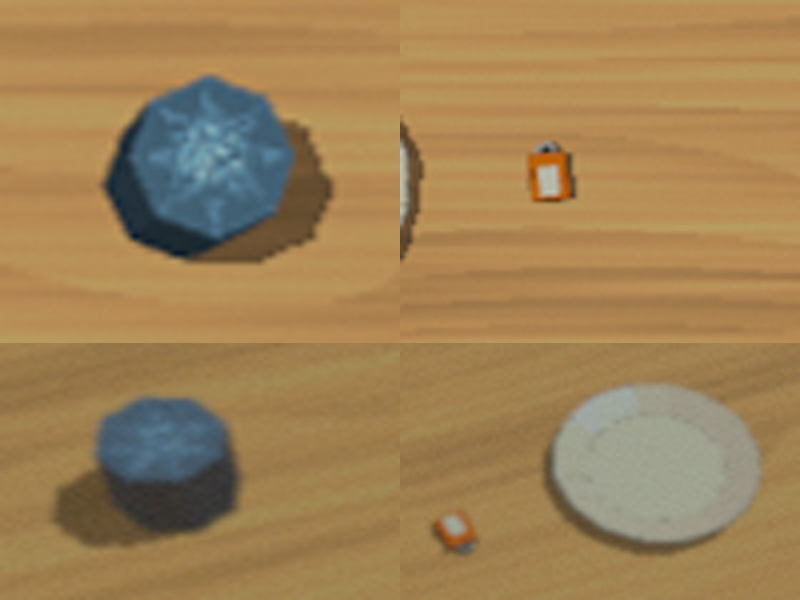

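step_arm(
  motion=[
    [1,[0.13,0.13,0.02],0],
    [1,[0.13,0.13,0.02],0],
    [1,[0.13,0.13,0.02],0],
    [1,[0.13,0.13,0],0],
    [1,[0.13,0.13,0],0],
    [1,[0.13,0.13,0],0],
    [1,[0.13,0.13,0],0],
    [1,[0.13,0.13,0],0],
    [1,[0.13,0.13,0],0],
    [1,[0.13,0.13,0],0],
  ],
  newtons=3,
)

```text
t: 1.83
eef_pos: [0.4141, -0.3704, 0.251]
ee_rot: [3.141, -0.0, 0.238]
force: [-0.3, 0.2, 0.1]
opening: 0.088
gripper_force: 0.0
```

step_arm(
  motion=[
    [1,[0.13,0.14,0],0],
    [1,[0.13,0.14,0],0],
    [1,[0.13,0.14,0],0],
    [1,[0.1,0.15,0],0],
    [1,[0.1,0.15,0],0],
    [1,[0,0.05,0],0],
    [1,[0,0,0],0],
  ],
)

```text
t: 2.42
eef_pos: [0.5324, -0.2136, 0.2507]
ee_rot: [-3.14, -0.001, 0.244]
force: [-0.4, 0.2, -0.4]
opening: 0.0881
gripper_force: 0.0
```

```bash
cat > cupfit.py <<'E'
from h import *
def corners(p,n):
    r=env.trace(n,p)[0];m=r["pixels"].astype(np.uint8)
    c=max(cv2.findContours(m,0,1)[0],key=cv2.contourArea)[:,0,:];return r["score"],c
E
python3 - <<'E'
from h import *; from cupfit import *
s=env.get_state();print(s["t"],s["eef_pos"],s["ee_rot"],s["qpos"],s["force"])
p=env.capture("wrist");save(p,"w1");o,d=ray(p,320,240);print(o,d)
sc,c=corners(p,"cup");print(sc,c.min(0),c.max(0))
q=env.capture("top");print(corners(q,"cup")[1].T.tolist())
E
```

```text
2.4167 [ 0.53244248 -0.21360403  0.2507365 ] [-3.14000179e+00 -8.28086641e-04  2.44181624e-01] [ 0.45220732  0.40218298 -0.19291453  1.72486621  0.08592216  1.02295819
 -1.0971019 ] [-0.35590392  0.21233018 -0.40233793]
[ 0.59835815 -0.19776579  0.39581495] [-0.26512982 -0.07798383 -0.96123477]
0.71 [273 138] [352 221]
[[395, 394, 394, 394, 393, 393, 394, 394, 394, 394, 395, 395, 396, 396, 397, 398, 399, 399, 399, 399, 398, 398, 398, 398, 397, 397, 397, 396, 396, 396], [242, 243, 244, 245, 246, 247, 248, 249, 250, 251, 252, 253, 254, 255, 256, 256, 256, 255, 254, 253, 252, 251, 250, 249, 248, 247, 246, 245, 244, 243]]
```

View pics/w1.png

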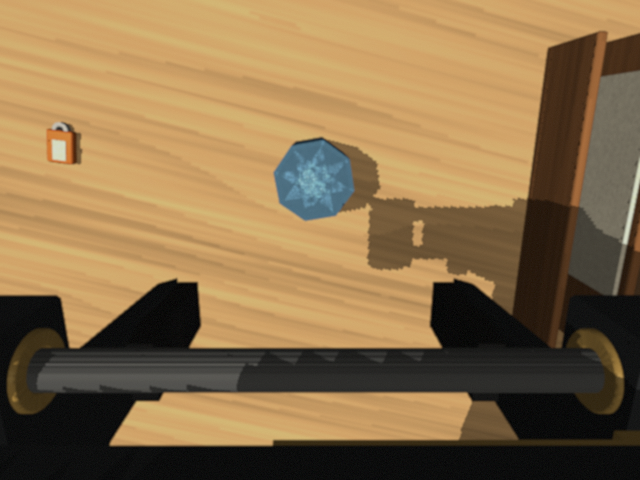

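```bash
cat > fit.py <<'E'
from h import *; from scipy.optimize import minimize
def octfit(p,z,flat=.060,box=None):
    hsv=cv2.cvtColor(p["img"],cv2.COLOR_RGB2HSV)
    m=cv2.inRange(hsv,(90,60,90),(120,255,255))
    if box: k=np.zeros_like(m);k[box[1]:box[3],box[0]:box[2]]=1;m*=k
    m=cv2.morphologyEx(m,cv2.MORPH_CLOSE,np.ones((5,5)))
    c=max(cv2.findContours(m,0,1)[0],key=cv2.contourArea)
    P=np.array([onz(p,u,v,z)[:2] for u,v in cv2.convexHull(c)[:,0,:]])
    C=np.array([onz(p,u,v,z)[:2] for u,v in c[:,0,:]])
    a=np.arange(8)*np.pi/4
    def f(x):
        n=np.c_[np.cos(a+x[2]),np.sin(a+x[2])]
        return np.sum(((C-x[:2])@n.T).max(1).__sub__(x[3])**2)*1e6
    c0=P.mean(0)
    return min((minimize(f,[*c0,y,flat/2],method="Nelder-Mead",options=dict(maxiter=4000,xatol=1e-6,fatol=1e-6)) for y in(-.3,0,.3)),key=lambda r:r.fun)
E
python3 - <<'E'
from fit import *
p=env.capture("wrist");r=octfit(p,.072);print(r.x,r.fun,np.degrees(r.x[2]))
o=env.capture("top");r=octfit(o,.072);print(r.x,r.fun,np.degrees(r.x[2]))
hsv=cv2.cvtColor(p["img"],cv2.COLOR_RGB2HSV)[:200,:120]
c=max(cv2.findContours(cv2.inRange(hsv,(3,190,120),(16,255,255)),0,1)[0],key=cv2.contourArea)
print(cv2.minAreaRect(c));b=cv2.boxPoints(cv2.minAreaRect(c));print(np.round([onz(p,u,v,.009) for u,v in b],4))
for u,v in((545,48),(604,33),(562,340),(523,300)):print(onz(p,u,v,.0)[:2],onz(p,u,v,.1)[:2])
E
```

```text
[ 0.55464988 -0.20771037 -0.37051094  0.02900735] 23.226754570721226 -21.228712956507003
[ 0.54339039 -0.63553386 -0.57330174  0.06187944] 93.68477414474134 -32.84777001018882
((61.5, 145.0), (30.0, 5.0), 90.0)
[[0.5347 0.0165 0.009 ]
 [0.5357 0.0122 0.009 ]
 [0.5088 0.0101 0.009 ]
 [0.5077 0.0145 0.009 ]]
[ 0.70267114 -0.38777879] [ 0.67578169 -0.34146121]
[ 0.72594735 -0.43330661] [ 0.69317567 -0.3754835 ]
[ 0.43846197 -0.51215887] [ 0.47834198 -0.43440866]
[ 0.4721947  -0.45535092] [ 0.50354997 -0.3919569 ]
```

step_arm(
  motion=[
    [1,[0.07,0.02,0],0.027],
    [1,[0.07,0.02,0],0.027],
    [1,[0,0,-0.15],0],
    [1,[0,0,-0.15],0],
    [1,[0,0,-0.15],0],
    [1,[0,0,-0.15],0],
    [1,[0,0,-0.15],0],
    [1,[0,0,-0.15],0],
    [1,[0,0,-0.14],0],
    [1,[0,0,0],0],
  ],
)

```text
t: 3.55
eef_pos: [0.5547, -0.2098, 0.0376]
ee_rot: [-3.136, 0.007, 0.406]
force: [-1.3, -0.3, -1.0]
opening: 0.0879
gripper_force: 0.0
```

step_arm(
  motion=[
    [-1,[0,0,0],0],
    [-1,[0,0,0],0],
    [-1,[0,0,0],0],
    [-1,[0,0,0],0],
    [-1,[0,0,0],0],
    [-1,[0,0,0],0],
  ],
  newtons=4,
)

```text
t: 4.05
eef_pos: [0.5601, -0.2097, 0.0442]
ee_rot: [3.14, -0.002, 0.408]
force: [-1.0, 2.0, 5.3]
opening: 0.0599
gripper_force: 4.0
```

step_arm(
  motion=[
    [-1,[0.0265,0.0117,0.003],0],
    [-1,[0.0265,0.0117,0.003],0],
    [-1,[0.0265,0.0117,0.003],0],
    [-1,[0.0265,0.0117,0],0],
    [-1,[0.0265,0.0117,0],0],
    [-1,[0,0,0],0],
  ],
)

```text
t: 4.55
eef_pos: [0.5878, -0.1971, 0.0447]
ee_rot: [3.141, -0.002, 0.409]
force: [0.4, 0.4, 3.0]
opening: 0.06
gripper_force: 4.0
```

```bash
python3 - <<'E'
from h import *
p=env.capture("scene");w=env.capture("wrist")
a=cv2.resize(p["img"][200:300,190:310],(480,400));b=cv2.resize(w["img"],(320,240));b=cv2.copyMakeBorder(b,0,160,0,0,cv2.BORDER_CONSTANT)
cv2.imwrite("pics/a.png",cv2.hconcat([a,b])[:,:,::-1])
E
```

```text
(no output)
```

View pics/a.png

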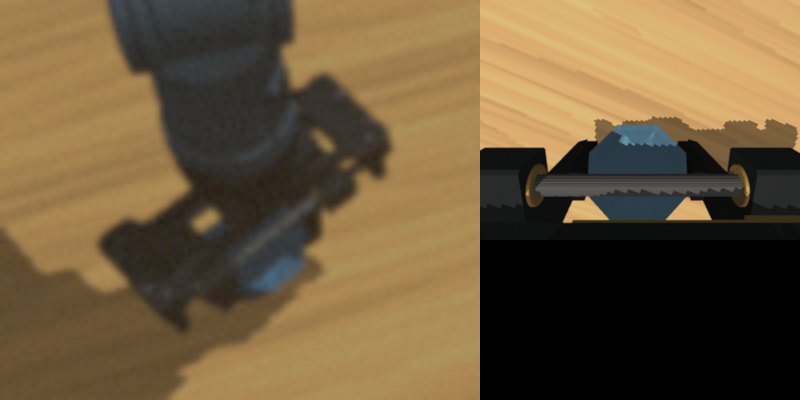

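```bash
cat > tilt.py <<'E'
from h import *
def tilts(p,s,off,h,ths,R=.0305):
    # grasp point fixed; cup axis height h above rim at grasp, axis offset -off along tool x
    y=s["ee_rot"][2];X=np.array([np.cos(y),np.sin(y),0]);g=s["eef_pos"]+[0,0,.019]
    for t in ths:
        r=np.radians(t);a=np.sin(r)*X+np.cos(r)*np.array([0,0,1]);b=np.cos(r)*X-np.sin(r)*np.array([0,0,1])
        q=[g+b*(k*.03-off)+a*zz for zz in(.072-h,-h) for k in(1,-1)]
        print(t,"base front/back, rim front/back",[np.round(proj(p,i)).astype(int).tolist() for i in q])
E
python3 - <<'E'
from tilt import *
p=env.capture("wrist");s=env.get_state();tilts(p,s,.004,.062,(0,10,20,30))
hsv=cv2.cvtColor(p["img"],cv2.COLOR_RGB2HSV);col=p["img"][:,320];m=cv2.inRange(hsv,(90,60,40),(125,255,255))
print([ (v,col[v].tolist()) for v in range(230,450,8)])
E
```

```text
0 base front/back, rim front/back [[313, 269], [313, 439], [314, 215], [314, 333]]
10 base front/back, rim front/back [[313, 259], [313, 446], [314, 237], [314, 358]]
20 base front/back, rim front/back [[313, 253], [313, 450], [314, 259], [314, 385]]
30 base front/back, rim front/back [[313, 249], [313, 451], [314, 281], [314, 412]]
[(230, [220, 177, 114]), (238, [220, 172, 110]), (246, [121, 93, 59]), (254, [78, 109, 129]), (262, [75, 109, 126]), (270, [75, 107, 125]), (278, [74, 107, 124]), (286, [68, 98, 115]), (294, [41, 59, 69]), (302, [40, 59, 68]), (310, [42, 60, 69]), (318, [40, 58, 67]), (326, [42, 59, 70]), (334, [41, 61, 71]), (342, [43, 62, 72]), (350, [35, 35, 34]), (358, [64, 64, 60]), (366, [67, 67, 64]), (374, [87, 86, 82]), (382, [88, 87, 83]), (390, [47, 47, 44]), (398, [44, 64, 74]), (406, [43, 63, 74]), (414, [42, 61, 73]), (422, [44, 63, 74]), (430, [42, 63, 73]), (438, [44, 62, 72]), (446, [24, 21, 17])]
```

step_arm(
  motion=[
    [-1,[0.037,0.0162,-0.005],0],
    [-1,[0.037,0.0162,-0.005],0],
    [-1,[0.0252,0.011,-0.01],0],
    [-1,[0.0252,0.011,-0.01],0],
    [-1,[0.0229,0.01,-0.015],0],
    [-1,[0.0229,0.01,-0.015],0],
    [-1,[0.02,0.0088,-0.02],0],
    [-1,[0.02,0.0088,-0.02],0],
    [-1,[0.0165,0.0072,-0.022],0],
    [-1,[0.0165,0.0072,-0.022],0],
  ],
)

```text
t: 5.53
eef_pos: [0.6343, -0.1766, 0.015]
ee_rot: [-3.141, 0.001, 0.407]
force: [0.6, -0.7, -1.3]
opening: 0.0602
gripper_force: 4.0
```

```bash
python3 - <<'E'
from tilt import *
p=env.capture("wrist");s=env.get_state();print(s["eef_pos"],s["force"]);tilts(p,s,.004,.062,(40,50,60,70,80,90))
cv2.imwrite("pics/b.png",cv2.resize(p["img"],(480,360))[:,:,::-1])
E
```

```text
[ 0.63453608 -0.1759144   0.01427179] [-0.12768821  0.18249514 -1.44706215]
40 base front/back, rim front/back [[312, 245], [311, 442], [313, 302], [313, 436]]
50 base front/back, rim front/back [[312, 247], [311, 434], [313, 326], [313, 464]]
60 base front/back, rim front/back [[312, 251], [311, 420], [313, 351], [312, 493]]
70 base front/back, rim front/back [[312, 257], [311, 403], [313, 376], [312, 521]]
80 base front/back, rim front/back [[312, 264], [311, 381], [313, 402], [312, 548]]
90 base front/back, rim front/back [[312, 273], [311, 357], [313, 428], [312, 572]]
```

View pics/b.png

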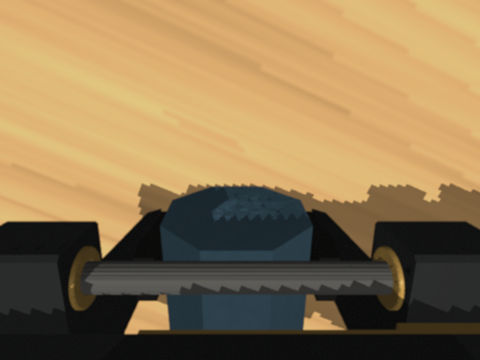

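step_arm(
  motion=[
    [-1,[0,0,-0.01],0],
    [-1,[0,0,-0.01],0],
    [-1,[0,0,0],0],
    [-1,[0,0,0],0],
  ],
)

```text
t: 5.92
eef_pos: [0.634, -0.177, 0.0117]
ee_rot: [-3.142, 0.0, 0.407]
force: [0.5, 0.3, -1.9]
opening: 0.0595
gripper_force: 4.0
```

```bash
python3 - <<'E'
from tilt import *
p=env.capture("wrist");s=env.get_state();print(s["eef_pos"],s["force"])
g=p["img"][:,300].astype(int).sum(1);print([(v,g[v]) for v in range(235,460,5)])
E
```

```text
[ 0.63396124 -0.17702359  0.0117363 ] [ 0.35231098 -0.12258854 -3.03417956]
[(235, np.int64(521)), (240, np.int64(526)), (245, np.int64(525)), (250, np.int64(254)), (255, np.int64(106)), (260, np.int64(94)), (265, np.int64(107)), (270, np.int64(150)), (275, np.int64(156)), (280, np.int64(156)), (285, np.int64(151)), (290, np.int64(166)), (295, np.int64(142)), (300, np.int64(114)), (305, np.int64(113)), (310, np.int64(109)), (315, np.int64(103)), (320, np.int64(106)), (325, np.int64(183)), (330, np.int64(187)), (335, np.int64(183)), (340, np.int64(187)), (345, np.int64(184)), (350, np.int64(98)), (355, np.int64(152)), (360, np.int64(200)), (365, np.int64(241)), (370, np.int64(242)), (375, np.int64(271)), (380, np.int64(247)), (385, np.int64(146)), (390, np.int64(141)), (395, np.int64(177)), (400, np.int64(181)), (405, np.int64(182)), (410, np.int64(192)), (415, np.int64(189)), (420, np.int64(185)), (425, np.int64(179)), (430, np.int64(179)), (435, np.int64(183)), (440, np.int64(152)), (445, np.int64(97)), (450, np.int64(33)), (455, np.int64(43))]
```

step_arm(
  motion=[
    [-1,[0,0,-0.01],0],
    [-1,[0,0,0],0],
    [0.2,[0,0,0],0],
    [1,[0,0,0],0],
    [1,[0,0,0],0],
    [1,[0,0,0],0],
    [1,[0,0,0.05],0],
    [1,[0,0,0.15],0],
    [1,[-0.1,-0.04,0.15],0],
    [1,[-0.1,-0.04,0.15],0],
  ],
)

```text
t: 6.8
eef_pos: [0.5945, -0.1918, 0.1112]
ee_rot: [-3.141, -0.001, 0.409]
force: [-0.5, -0.4, 0.5]
opening: 0.0882
gripper_force: 0.0
```

step_arm(
  motion=[
    [1,[-0.1,-0.04,0.15],0],
    [1,[-0.1,-0.04,0.15],0],
    [1,[-0.1,-0.04,0.15],0],
    [1,[0,0,0],0],
    [1,[0,0,0],0],
  ],
)

```text
t: 7.22
eef_pos: [0.5346, -0.2181, 0.2023]
ee_rot: [3.138, -0.003, 0.406]
force: [0.3, 0.5, -0.4]
opening: 0.0882
gripper_force: 0.0
```

```bash
python3 - <<'E'
from tilt import *
p=env.capture("wrist");s=env.get_state();print(s["eef_pos"],s["ee_rot"],s["force"])
r=env.trace("cup",p)[0];c=max(cv2.findContours(r["pixels"].astype(np.uint8),0,1)[0],key=cv2.contourArea)
print(r["rect"],cv2.minAreaRect(c));print(np.round([onz(p,u,v,.06)[:2] for u,v in cv2.boxPoints(cv2.minAreaRect(c))],4))
print("hull",cv2.approxPolyDP(cv2.convexHull(c),3,True)[:,0].tolist())
cv2.imwrite("pics/c.png",p["img"][:,:,::-1])
E
```

```text
[ 0.53452945 -0.21693039  0.20067577] [ 3.14032496e+00 -1.34072042e-03  4.06887638e-01] [ 0.63733323  0.53309286 -0.50513797]
[273.2, 27.8, 85.2, 115.5] ((316.0, 84.5), (117.0, 88.0), 90.0)
[[ 0.6398 -0.1449]
 [ 0.6617 -0.1958]
 [ 0.5962 -0.2261]
 [ 0.5728 -0.1715]]
hull [[274, 32], [307, 26], [341, 27], [360, 33], [359, 127], [355, 141], [275, 140]]
```

View pics/c.png

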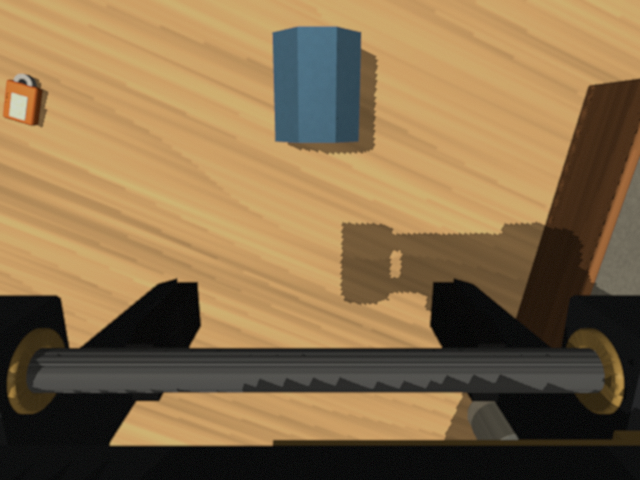

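```bash
python3 - <<'E'
from h import *
p=env.capture("wrist");s=env.get_state();y=s["ee_rot"][2];X=np.array([np.cos(y),np.sin(y)]);Y=np.array([np.sin(y),-np.cos(y)]);t=s["eef_pos"][:2]
for u,v in((298,142),(337,142),(298,27),(337,27)):
    q=onz(p,u,v,.06)[:2];print(q,"along",(q-t)@X,"close",(q-t)@Y)
print(t,s["eef_pos"][2],y)
E
```

```text
[ 0.5796714  -0.18508564] along 0.053840233958839204 close -0.010208083174489738
[ 0.58998721 -0.20899685] along 0.05380899757928108 close 0.015833440582218083
[ 0.644325   -0.15800774] along 0.12393023054457883 close -0.009375631081467037
[ 0.65396155 -0.18033179] along 0.12390608856881255 close 0.014939506421559688
[ 0.53431615 -0.21584075] 0.1989358043059359 0.4084966274149362
```

step_arm(
  motion=[
    [1,[0.1,0.04,0],0],
    [1,[0.1,0.04,0],0],
    [1,[0.108,0.038,-0.1],0],
    [1,[0,0,-0.15],0],
    [1,[0,0,-0.15],0],
    [1,[0,0,-0.15],0],
    [1,[0,0,-0.15],0],
    [1,[0,0,-0.15],0],
    [1,[0,0,-0.08],0],
    [1,[0,0,0],0],
  ],
)

```text
t: 8.2
eef_pos: [0.5923, -0.1909, 0.0081]
ee_rot: [-3.135, 0.007, 0.409]
force: [-1.0, -0.8, -0.5]
opening: 0.0879
gripper_force: 0.0
```

step_arm(
  motion=[
    [-1,[0,0,-0.01],0],
    [-1,[0,0,0],0],
    [-1,[0,0,0],0],
    [-1,[0,0,0],0],
    [-1,[0,0,0],0],
    [-1,[0,0,0],0],
  ],
  newtons=3,
)

```text
t: 8.7
eef_pos: [0.5967, -0.1933, 0.0129]
ee_rot: [3.14, -0.002, 0.407]
force: [0.4, -0.0, 4.9]
opening: 0.0594
gripper_force: 3.0
```

step_arm(
  motion=[
    [-1,[0.005,0.002,0.025],0],
    [-1,[0.005,0.002,0.025],0],
    [-1,[0.005,0.002,0.025],0],
    [-1,[0.005,0.002,0.025],0],
    [-1,[0.005,0.002,0.025],0],
    [-1,[0.005,0.002,0.025],0],
    [-1,[0,0,0],0],
    [-1,[0,0,0],0],
  ],
)

```text
t: 9.37
eef_pos: [0.602, -0.1909, 0.0423]
ee_rot: [3.141, -0.0, 0.407]
force: [-1.1, -0.1, 2.7]
opening: 0.0597
gripper_force: 3.0
```

```bash
python3 - <<'E'
from h import *
p=env.capture("wrist");s=env.get_state();print(s["eef_pos"],s["force"])
y=s["ee_rot"][2];X=np.array([np.cos(y),np.sin(y),0]);Z=np.array([0,0,1]);g=s["eef_pos"]+.019*Z
for t in range(0,91,15): # tilt below horizontal of base direction
    r=np.radians(t);a=np.cos(r)*X-np.sin(r)*Z;b=np.sin(r)*X+np.cos(r)*Z
    print(t,[np.round(proj(p,q)).astype(int).tolist()[1] for q in(g+a*.059+b*.03,g+a*.059-b*.03,g-a*.013+b*.03)])
cv2.imwrite("pics/d.png",cv2.resize(p["img"],(480,360))[:,:,::-1])
E
```

```text
[ 0.60166472 -0.19105362  0.04202147] [-2.14373462 -0.45943165  2.79170636]
0 [162, 146, 427]
15 [134, 169, 407]
30 [127, 196, 379]
45 [136, 226, 346]
60 [154, 258, 313]
75 [179, 292, 282]
90 [208, 327, 258]
```

View pics/d.png

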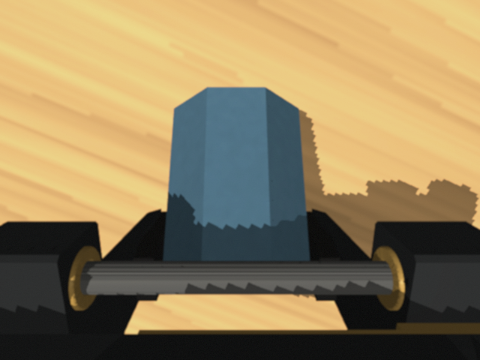

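step_arm(
  motion=[
    [-1,[0.01,0.004,0.03],0],
    [-1,[0.015,0.006,0.03],0],
    [-1,[0.015,0.006,0.02],0],
    [-1,[0.015,0.006,0.02],0],
    [-1,[0.015,0.006,0],0],
    [-1,[0,0,0],0],
    [-1,[0,0,0],0],
  ],
)

```text
t: 10.0
eef_pos: [0.6159, -0.1848, 0.0615]
ee_rot: [-3.141, 0.0, 0.408]
force: [-0.4, 0.7, -2.0]
opening: 0.0601
gripper_force: 3.0
```

```bash
cat > v.py <<'E'
from h import *
p=env.capture("wrist");s=env.get_state();print(s["eef_pos"],s["force"])
y=s["ee_rot"][2];X=np.array([np.cos(y),np.sin(y),0]);Z=np.array([0,0,1]);g=s["eef_pos"]+.019*Z
for t in range(30,106,15):
    r=np.radians(t);a=np.cos(r)*X-np.sin(r)*Z;b=np.sin(r)*X+np.cos(r)*Z
    print(t,[np.round(proj(p,q)).astype(int).tolist()[1] for q in(g+a*.059+b*.03,g+a*.059-b*.03,g-a*.013+b*.03,g-a*.013-b*.03)])
c=p["img"][:,316].astype(int);print([(v,c[v].tolist()) for v in range(100,460,8)])
E
python3 v.py
```

```text
[ 0.61562088 -0.18500074  0.06139808] [-0.24085478  0.14870126 -1.6600858 ]
30 [128, 196, 380, 367]
45 [136, 226, 347, 388]
60 [155, 258, 313, 407]
75 [179, 292, 283, 423]
90 [208, 328, 259, 434]
105 [239, 365, 243, 440]
[(100, [227, 190, 122]), (108, [227, 187, 121]), (116, [227, 190, 123]), (124, [227, 188, 120]), (132, [228, 188, 122]), (140, [226, 181, 116]), (148, [227, 183, 118]), (156, [227, 185, 119]), (164, [227, 186, 120]), (172, [227, 184, 119]), (180, [227, 189, 122]), (188, [228, 196, 126]), (196, [227, 191, 124]), (204, [227, 187, 120]), (212, [37, 40, 43]), (220, [85, 123, 143]), (228, [80, 114, 133]), (236, [47, 68, 80]), (244, [46, 67, 79]), (252, [45, 66, 78]), (260, [46, 66, 77]), (268, [48, 66, 78]), (276, [46, 67, 76]), (284, [44, 64, 76]), (292, [44, 64, 75]), (300, [46, 66, 76]), (308, [42, 64, 74]), (316, [46, 65, 76]), (324, [37, 54, 64]), (332, [26, 38, 45]), (340, [23, 36, 40]), (348, [31, 33, 34]), (356, [51, 50, 46]), (364, [89, 88, 85]), (372, [82, 82, 78]), (380, [95, 94, 90]), (388, [51, 51, 48]), (396, [224, 176, 115]), (404, [227, 187, 121]), (412, [227, 185, 119]), (420, [226, 186, 121]), (428, [227, 185, 120]), (436, [227, 191, 123]), (444, [55, 45, 21]), (452, [12, 14, 16])]
```

```bash
python3 - <<'E'
from h import *
w=env.capture("wrist");p=env.capture("scene");s=env.get_state();u,v=proj(p,s["eef_pos"]).astype(int)
a=cv2.resize(p["img"][v-40:v+40,u-40:u+40],(400,400),interpolation=2);b=cv2.resize(w["img"][160:460,170:470],(400,400))
cv2.imwrite("pics/e.png",cv2.hconcat([a,b])[:,:,::-1])
E
```

```text
(no output)
```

View pics/e.png

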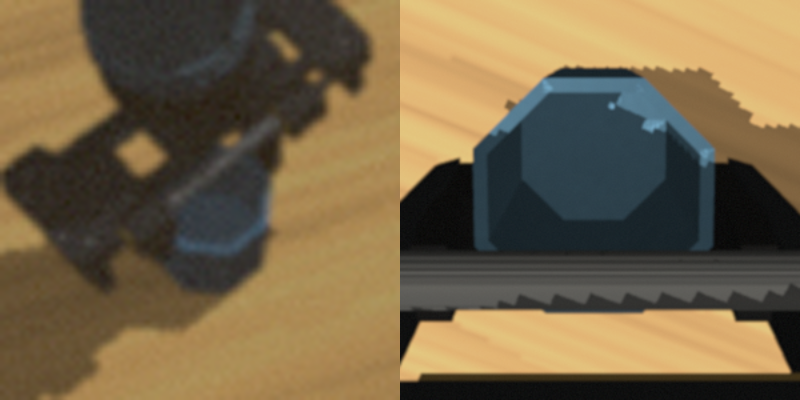

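```bash
cat > hang.py <<'E'
from h import *; from scipy.optimize import least_squares
def fit(p,s,rimf,floorr,rw,fw,basef):
    y=s["ee_rot"][2];X=np.array([np.cos(y),np.sin(y),0]);Y=np.array([-np.sin(y),np.cos(y),0]);Z=np.array([0,0,1.]);g=s["eef_pos"]+.019*Z
    def f(x):
        t,o,h=x; a=np.sin(t)*X+np.cos(t)*Z; b=np.cos(t)*X-np.sin(t)*Z   # a: base->rim, t=forward lean of rim
        P=lambda k,z,l=0: proj(p,g+b*(o+k)+a*(h-z)+Y*l)
        return [P(.03,0)[1]-rimf,P(-.0265,.066)[1]-floorr,abs(P(0,0,.03)-P(0,0,-.03))[0]-rw,abs(P(0,.066,.0265)-P(0,.066,-.0265))[0]-fw,P(.03,.072)[1]-basef]
    r=least_squares(f,[0,0,.013],x_scale=[.1,.01,.01]);print("lean deg",np.degrees(r.x[0]),"off,h mm",r.x[1:]*1e3,"res",np.round(r.fun,1))
E
python3 - <<'E'
from hang import *
p=env.capture("wrist");s=env.get_state();fit(p,s,217,325,180,109,211)
E
```

```text
lean deg 10.49460362352519 off,h mm [7.98443401 0.05528273] res [ 0.   0.2  0.3 -1.  -0.2]
```

step_arm(
  motion=[
    [-1,[0,0,-0.013],0],
    [-1,[0,0,-0.013],0],
    [-1,[0,0,-0.013],0],
    [-1,[0,0,-0.006],0],
    [-1,[0,0,0],0],
    [-1,[0,0,0],0],
  ],
)

```text
t: 10.7
eef_pos: [0.6158, -0.1852, 0.0525]
ee_rot: [3.142, 0.0, 0.407]
force: [0.0, -0.7, -1.0]
opening: 0.0601
gripper_force: 3.0
```

```bash
python3 - <<'E'
from h import *
p=env.capture("wrist");s=env.get_state();print(s["eef_pos"],s["force"])
cv2.imwrite("pics/f.png",cv2.resize(p["img"][160:460,170:470],(400,400))[:,:,::-1])
E
```

```text
[ 0.61591952 -0.18510927  0.05253879] [ 0.45169515 -0.5113014  -1.81184603]
```

View pics/f.png

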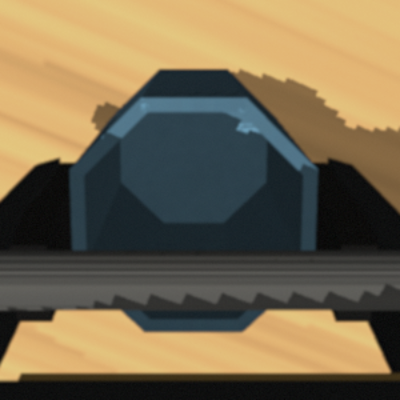

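```bash
python3 - <<'E'
from hang import *
p=env.capture("wrist");s=env.get_state();fit(p,s,233,326,186,110,212.5)
E
```

```text
lean deg 6.658124050280031 off,h mm [3.46739032 4.01572719] res [ 0.   1.3 -0.7  0.3 -1.3]
```

step_arm(
  motion=[
    [-1,[0,0,-0.01],0],
    [-1,[0,0,-0.01],0],
    [-1,[0,0,-0.01],0],
    [-1,[0,0,0],0],
    [-1,[0,0,0],0],
  ],
)

```text
t: 11.22
eef_pos: [0.6158, -0.185, 0.0463]
ee_rot: [-3.141, -0.0, 0.408]
force: [-0.2, -0.5, -2.0]
opening: 0.0603
gripper_force: 3.0
```

step_arm(
  motion=[
    [0.4,[0,0,0],0],
    [0.6,[0,0,0],0],
    [1,[0,0,0],0],
    [1,[0,0,0],0],
    [1,[0,0,0],0],
  ],
)

```text
t: 11.63
eef_pos: [0.616, -0.185, 0.0468]
ee_rot: [3.142, -0.0, 0.408]
force: [-0.9, 0.3, 0.2]
opening: 0.0861
gripper_force: 0.0
```

```bash
python3 - <<'E'
from h import *
p=env.capture("wrist");s=env.get_state();print(s["eef_pos"],s["force"],s["opening"])
cv2.imwrite("pics/g.png",cv2.resize(p["img"][160:460,170:470],(400,400))[:,:,::-1])
E
```

```text
[ 0.61598821 -0.1850621   0.04677972] [-0.77696713 -0.59366466  0.22288335] 0.08765108241769362
```

View pics/g.png

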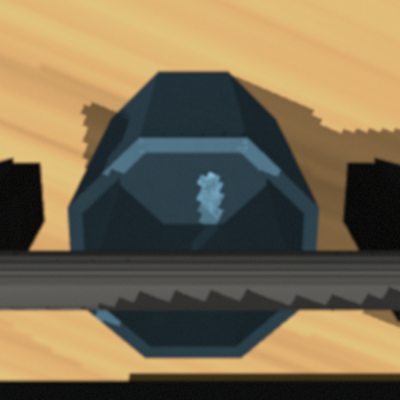

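```bash
python3 - <<'E'
from hang import *
p=env.capture("wrist");s=env.get_state();fit(p,s,263.5,327,186,110,213)
print("rim rear at offset0:",[proj(p,s["eef_pos"]+np.array([0,0,.0252])+ (o-.03)*np.array([np.cos(.408),np.sin(.408),0]))[1].round() for o in(-.004,0,.004)])
# saucer from top, precise
q=env.capture("top");r=env.trace("saucer",q)[0];c=max(cv2.findContours(r["pixels"].astype(np.uint8),0,1)[0],key=cv2.contourArea)
e=cv2.fitEllipse(c);print(r["score"],e,onz(q,*e[0],.015))
hsv=cv2.cvtColor(q["img"],cv2.COLOR_RGB2HSV);g=cv2.cvtColor(q["img"],cv2.COLOR_RGB2GRAY)
cx,cy=map(int,e[0]);print("row",g[cy,cx-40:cx+41:2].tolist());print("col",g[cy-40:cy+41:2,cx].tolist())
m=cv2.inRange(hsv,(3,180,120),(16,255,255));m[:,:300]=0;m[:,350:]=0;m[:200]=0;m[310:]=0
cc=cv2.findContours(m,0,1)[0];print([(cv2.minAreaRect(k),onz(q,*cv2.minAreaRect(k)[0],.009)) for k in cc if len(k)>3])
p=env.capture("scene");r=env.trace("saucer",p)[0];c=max(cv2.findContours(r["pixels"].astype(np.uint8),0,1)[0],key=cv2.contourArea)
e=cv2.fitEllipse(c);print(e,onz(p,*e[0],.015))
E
```

```text
lean deg -0.06625551162118196 off,h mm [-4.17526322  5.88474235] res [-0.   0.3 -0.6  1.2 -0.3]
rim rear at offset0: [np.float64(429.0), np.float64(419.0), np.float64(409.0)]
0.64 ((238.046875, 263.44500732421875), (63.722774505615234, 67.01685333251953), 57.398658752441406) [0.51217676 0.18815235 0.015     ]
row [158, 159, 161, 159, 193, 191, 191, 191, 190, 183, 210, 210, 210, 211, 209, 210, 211, 210, 210, 210, 210, 209, 209, 209, 209, 209, 210, 210, 209, 209, 209, 211, 196, 207, 207, 208, 213, 105, 98, 179, 176]
col [164, 173, 177, 173, 194, 203, 202, 203, 203, 185, 210, 209, 209, 210, 210, 209, 210, 209, 209, 209, 210, 209, 209, 210, 209, 211, 210, 210, 210, 210, 209, 212, 191, 196, 195, 196, 199, 121, 159, 162, 167]
[(((309.0, 261.0), (12.0, 10.0), 90.0), array([0.51819809, 0.02377736, 0.009     ]))]
((374.39019775390625, 212.69078063964844), (41.061485290527344, 51.568931579589844), 98.98914337158203) [0.51749125 0.18824652 0.015     ]
```

step_arm(
  motion=[
    [1,[-0.02,-0.0085,-0.03],0],
    [1,[0,0,-0.035],0],
    [1,[0,0,-0.035],0],
    [1,[0,0,0],0],
    [-1,[0,0,0],0],
    [-1,[0,0,0],0],
    [-1,[0,0,0],0],
    [-1,[0,0,0],0],
    [-1,[0,0,0],0],
    [-1,[0,0,0],0],
  ],
  newtons=10,
)

```text
t: 12.77
eef_pos: [0.6121, -0.1868, 0.027]
ee_rot: [3.141, -0.0, 0.408]
force: [-0.6, 0.1, 0.8]
opening: 0.0599
gripper_force: 10.0
```

step_arm(
  motion=[
    [-1,[0,0,0.03],0],
    [-1,[0,0,0.06],0],
    [-1,[0,0,0.1],0],
    [-1,[0,0,0.1],0],
    [-1,[-0.03,0.11,0.1],0],
    [-1,[-0.03,0.11,0],0],
    [-1,[-0.03,0.11,0],0],
    [-1,[-0.03,0.11,0],0],
    [-1,[-0.03,0.11,0],0],
    [-1,[-0.03,0.11,0],0],
  ],
)

```text
t: 13.6
eef_pos: [0.5756, -0.0539, 0.1058]
ee_rot: [3.141, -0.001, 0.407]
force: [0.7, 0.3, -1.0]
opening: 0.0601
gripper_force: 10.0
```

step_arm(
  motion=[
    [-1,[-0.03,0.11,0],0],
    [-1,[-0.03,0.11,0],0],
    [-1,[-0.03,0.11,0],0],
    [-1,[-0.03,0.11,0],0],
    [-1,[-0.03,0.11,0],0],
    [-1,[-0.03,0.11,0],0],
    [-1,[-0.03,0.11,0],0],
    [-1,[-0.03,0.11,0],0],
    [-1,[0,0,0],0],
    [-1,[0,0,0],0],
  ],
)

```text
t: 14.43
eef_pos: [0.5277, 0.1228, 0.1057]
ee_rot: [-3.141, -0.001, 0.411]
force: [-0.2, -0.0, -1.4]
opening: 0.0598
gripper_force: 10.0
```

```bash
python3 - <<'E'
from h import *
p=env.capture("wrist");s=env.get_state();print(s["eef_pos"],s["qpos"])
q=env.capture("top")
m=(cv2.inRange(cv2.cvtColor(q["img"],cv2.COLOR_RGB2HSV),(0,0,170),(180,60,255)))
for n,pp in(("w",p),("t",q)):
    for r in env.trace("saucer",pp)[:1]:
        c=max(cv2.findContours(r["pixels"].astype(np.uint8),0,1)[0],key=cv2.contourArea)
        e=cv2.fitEllipse(cv2.convexHull(c));print(n,r["score"],r["rect"],e,onz(pp,*e[0],.015),len(c))
        P=np.array([onz(pp,u,v,.017)[:2] for u,v in c[:,0]])
        from scipy.optimize import least_squares
        f=least_squares(lambda x:np.hypot(*(P-x[:2]).T)-.0765,[.512,.187],loss="soft_l1",f_scale=.001);print(f.x,np.median(abs(f.fun)))
E
```

```text
[0.52804081 0.12114951 0.10543691] [-0.14022534  0.55179768 -0.21755963  1.91187557  0.17824457  0.69577323
 -1.62617945]
w 0.69 [66.3, 76.8, 273.2, 248.3] ((198.5954132080078, 203.16070556640625), (250.95809936523438, 267.1655578613281), 91.57792663574219) [0.52146241 0.19232152 0.015     ] 723
[0.51458958 0.1869078 ] 0.000985320842009682
t 0.7 [206.2, 255.7, 15.8, 36.0] ((211.84298706054688, 273.6995849609375), (9.906423568725586, 36.616729736328125), 160.8524932861328) [0.4885338  0.24783478 0.015     ] 72
[0.5158918  0.18518188] 0.0042242623416237565
```

step_arm(
  motion=[
    [-1,[-0.035,0.165,0],0],
    [-1,[-0.035,0.165,0],0],
    [-1,[0,0,0],0],
    [-1,[0,0,-0.1],0],
    [-1,[0,0,-0.1],0],
    [-1,[0,0,-0.08],0],
    [-1,[0,0,-0.04],0],
    [-1,[0,0,-0.015],0],
    [-1,[0,0,0],0],
    [-1,[0,0,0],0],
  ],
)

```text
t: 15.47
eef_pos: [0.5145, 0.1871, 0.0384]
ee_rot: [3.142, -0.001, 0.407]
force: [-0.1, 0.4, -1.8]
opening: 0.06
gripper_force: 10.0
```

step_arm(
  motion=[
    [-1,[0,0,-0.01],0],
    [-1,[0,0,-0.008],0],
    [-1,[0,0,-0.005],0],
    [-1,[0,0,0],0],
  ],
)

```text
t: 15.8
eef_pos: [0.5144, 0.1873, 0.0339]
ee_rot: [3.141, -0.001, 0.407]
force: [-1.0, 1.0, 3.6]
opening: 0.0601
gripper_force: 10.0
```

step_arm(
  motion=[
    [0,[0,0,0],0],
    [0.6,[0,0,0],0],
    [1,[0,0,0],0],
    [1,[0,0,0],0],
    [1,[0,0,0],0],
    [1,[0,0,0.06],0],
    [1,[0,0,0.15],0],
    [1,[0,0,0.15],0],
    [1,[0,0,0.15],0],
    [1,[0,0,0.15],0],
  ],
)

```text
t: 16.63
eef_pos: [0.5136, 0.1872, 0.1673]
ee_rot: [-3.142, -0.0, 0.408]
force: [0.9, 0.6, 0.3]
opening: 0.088
gripper_force: 0.0
```

step_arm(
  motion=[
    [1,[-0.03,-0.16,0.1],0],
    [1,[-0.03,-0.16,0],0],
    [1,[-0.03,-0.16,0],0],
    [1,[-0.03,-0.16,0],0],
    [1,[-0.03,-0.16,0],0],
    [1,[-0.02,-0.1,0],0],
    [1,[0,0,0],0],
    [1,[0,0,0],0],
  ],
)

```text
t: 17.3
eef_pos: [0.4798, 0.0062, 0.1859]
ee_rot: [3.141, -0.001, 0.405]
force: [0.0, 0.4, 1.1]
opening: 0.0882
gripper_force: 0.0
```

```bash
cat > tagcup.py <<'E'
from fit import *
p=env.capture("wrist");s=env.get_state();print(s["t"],s["eef_pos"],s["ee_rot"])
r=env.trace("tag",p);
if r:
    r=r[0];print("net",r["score"],r["rect"])
    x,y,w,h=map(int,r["rect"]);hsv=cv2.cvtColor(p["img"],cv2.COLOR_RGB2HSV);m=cv2.inRange(hsv,(3,120,90),(18,255,255));k=np.zeros_like(m);k[y-4:y+h+5,x-4:x+w+5]=1
    hsvm=cv2.inRange(hsv,(3,190,100),(16,255,255))*k
    c=np.vstack([i for i in cv2.findContours(hsvm,0,1)[0]]);rc=cv2.minAreaRect(c)
    b=np.array([onz(p,u,v,.009)[:2] for u,v in cv2.boxPoints(rc)]);print("tag c",b.mean(0))
    for i in(0,1):
        d=b[i+1]-b[i];print("side",np.linalg.norm(d),"ang",np.degrees(np.arctan2(d[1],d[0]))%180)
    v,u=np.nonzero(r["pixels"]);print("net mean",onz(p,u.mean(),v.mean(),.005)[:2])
q=env.capture("top")
for n,pp in(("w",p),("t",q)):
    r=env.trace("cup",pp)
    if r: print(n,"cup",r[0]["score"],r[0]["rect"],"rim c",onz(pp,r[0]["rect"][0]+r[0]["rect"][2]/2,r[0]["rect"][1]+r[0]["rect"][3]/2,.06)[:2])
    r=env.trace("saucer",pp)
    if r: print(n,"saucer",r[0]["rect"],onz(pp,r[0]["rect"][0]+r[0]["rect"][2]/2,r[0]["rect"][1]+r[0]["rect"][3]/2,.016)[:2])
u,v=proj(q,[.514,.187,.079]);g=q["img"][int(v),int(u)-25:int(u)+26:3];print(u,v,g.tolist())
E
python3 tagcup.py
```

```text
17.35 [0.48009756 0.00763514 0.18579459] [-3.14151624e+00 -1.07631800e-03  4.07202052e-01]
net 0.79 [293.6, 121.2, 41.4, 55.0]
tag c [0.52013124 0.02406804]
side 0.028283100552084047 ang 5.091060472708115
side 0.02229472082285462 ang 96.36826601521437
net mean [0.5214679  0.02448589]
w cup 0.93 [1.2, 0.2, 146.1, 114.7] rim c [0.51899475 0.18018727]
w saucer [0.8, 0.0, 212.8, 179.3] [0.50360097 0.1771028 ]
t cup 0.73 [222.3, 247.8, 28.5, 31.0] rim c [0.50732444 0.18402333]
t saucer [208.6, 231.3, 63.1, 64.9] [0.51133887 0.18310888]
233.82698123880868 259.2765424040488 [[198, 185, 161], [202, 188, 164], [207, 192, 168], [205, 202, 185], [100, 129, 147], [33, 47, 56], [33, 46, 55], [45, 65, 77], [46, 65, 78], [45, 64, 76], [44, 64, 76], [117, 170, 183], [88, 128, 153], [88, 129, 154], [25, 38, 46], [129, 120, 106], [128, 119, 106]]
```

step_arm(
  motion=[
    [1,[0.1,0.041,0],-0.033],
    [1,[0.1,0.041,0],-0.033],
    [1,[0,0,-0.1],-0.032],
    [1,[0,0,-0.15],0],
    [1,[0,0,-0.15],0],
    [1,[0,0,-0.15],0],
    [1,[0,0,-0.15],0],
    [1,[0,0,-0.12],0],
    [1,[0,0,-0.05],0],
    [1,[0,0,0],0],
  ],
)

```text
t: 18.48
eef_pos: [0.5182, 0.0239, 0.0091]
ee_rot: [-3.141, 0.004, 0.1]
force: [0.6, -0.2, 0.6]
opening: 0.0882
gripper_force: 0.0
```

step_arm(
  motion=[
    [1,[0,0,0],0],
    [1,[0,0,0],0],
  ],
)

```text
t: 18.65
eef_pos: [0.5211, 0.0239, 0.0124]
ee_rot: [-3.142, -0.002, 0.1]
force: [-0.9, 0.0, -0.1]
opening: 0.088
gripper_force: 0.0
```

Down 9.5 mm more, then close.

step_arm(
  motion=[
    [1,[0,0,-0.03],0],
    [1,[0,0,-0.017],0],
    [1,[0,0,0],0],
    [-1,[0,0,0],0],
    [-1,[0,0,0],0],
    [-1,[0,0,0],0],
    [-1,[0,0,0],0],
    [-1,[0,0,0],0],
    [-1,[0,0,0],0],
    [-1,[0,0,0],0],
  ],
  newtons=10,
)

```text
t: 19.48
eef_pos: [0.5199, 0.0236, 0.0017]
ee_rot: [-3.142, 0.0, 0.1]
force: [-0.4, 0.1, -0.5]
opening: 0.0432
gripper_force: 0.0
```

step_arm(
  motion=[
    [-1,[0,0,0],0],
    [-1,[0,0,0],0],
    [-1,[0,0,0.1],0],
    [-1,[0,0,0.15],0],
    [-1,[0,0,0.15],0],
    [-1,[0,0,0.15],0],
    [-1,[0,0,0.15],0],
    [-1,[0,0,0],0],
  ],
)

```text
t: 20.15
eef_pos: [0.5233, 0.0239, 0.147]
ee_rot: [3.142, -0.009, 0.099]
force: [1.3, -0.5, -0.1]
opening: 0.0004
gripper_force: 0.0
```

```bash
python3 - <<'E'
from h import *
s=env.get_state();print(s["opening"],s["gripper_force"],s["eef_pos"])
p=env.capture("wrist");print([(r["score"],r["rect"]) for r in env.spot_in("tag",p)]);print("tcp px",proj(p,s["eef_pos"]))
hsv=cv2.cvtColor(p["img"],cv2.COLOR_RGB2HSV);m=cv2.inRange(hsv,(3,190,60),(16,255,255))
for c in cv2.findContours(m,0,1)[0]:
    if cv2.contourArea(c)>60: print(cv2.boundingRect(c))
r=env.trace("cup",p)[:1];print([(k["score"],k["rect"]) for k in r])
E
```

```text
0.0004280153244017594 0.0 [0.52333901 0.02388593 0.14697715]
[(0.67, [293.2, 196.5, 39.1, 52.4])]
tcp px [313.83604734 306.51445461]
(298, 207, 32, 40)
[(0.8, [0.8, 167.5, 126.2, 129.1])]
```

step_arm(
  motion=[
    [0,[-0.1,0,0.05],0],
    [0,[-0.15,0,0],0],
    [0,[0,0,0],0],
    [0,[0,0,0],0],
    [0,[0,0,0],0],
  ],
)

```text
t: 20.72
eef_pos: [0.4698, 0.0235, 0.1509]
ee_rot: [-3.142, 0.001, 0.1]
force: [0.4, 0.2, 0.3]
opening: 0.0319
gripper_force: 0.0
```

```bash
python3 tagcup.py; python3 -c "
from h import *;print(env.get_state()['opening'])"
```

```text
20.7667 [0.47026866 0.02362108 0.15103973] [-3.14147854e+00  5.87737037e-04  9.95897713e-02]
net 0.96 [300.5, 115.5, 39.5, 56.9]
tag c [0.52030152 0.023886  ]
side 0.021320781431354633 ang 95.6763739474138
side 0.027810135469943122 ang 6.477323698654857
net mean [0.52138445 0.02487968]
w cup 0.92 [0.0, 70.1, 129.4, 127.2] rim c [0.51672236 0.16600399]
w saucer [0.0, 2.5, 193.6, 243.7] [0.52085613 0.17030782]
t cup 0.79 [223.5, 244.1, 29.9, 33.3] rim c [0.51302528 0.17995774]
t saucer [207.5, 231.0, 54.2, 65.1] [0.51183725 0.19594214]
233.82698123880868 259.2765424040488 [[196, 182, 160], [202, 188, 164], [207, 192, 167], [204, 200, 184], [100, 130, 148], [34, 46, 54], [36, 48, 58], [46, 66, 78], [46, 66, 77], [45, 64, 76], [44, 64, 75], [117, 169, 182], [86, 126, 152], [88, 129, 154], [26, 38, 46], [122, 114, 100], [57, 55, 59]]
0.04373693513126866
```

step_arm(
  motion=[
    [0,[0.125,0.001,0],0],
    [0,[0.125,0.001,0],0],
    [0,[0,0,0],0],
    [0,[0,0,-0.15],0],
    [0,[0,0,-0.15],0],
    [0,[0,0,-0.15],0],
    [0,[0,0,-0.15],0],
    [0,[0,0,-0.1],0],
    [0,[0,0,-0.03],0],
    [0,[0,0,0],0],
  ],
)

```text
t: 21.9
eef_pos: [0.5185, 0.0239, 0.0044]
ee_rot: [-3.142, 0.003, 0.1]
force: [0.2, -0.1, 0.1]
opening: 0.0438
gripper_force: 0.0
```

step_arm(
  motion=[
    [0,[0,0,-0.01],0],
    [0,[0,0,0],0],
    [-1,[0,0,0],0],
    [-1,[0,0,0],0],
    [-1,[0,0,0],0],
    [-1,[0,0,0],0],
    [-1,[0,0,0],0],
    [-1,[0,0,0],0],
    [-1,[0,0,0],0],
    [-1,[0,0,0],0],
  ],
)

```text
t: 22.73
eef_pos: [0.5204, 0.024, 0.0044]
ee_rot: [3.142, -0.001, 0.1]
force: [-1.2, 0.9, 7.1]
opening: 0.0239
gripper_force: 10.0
```

step_arm(
  motion=[
    [-1,[0,0,0.05],0],
    [-1,[0,0,0.13],0],
    [-1,[0,0,0.15],0],
    [-1,[0,0,0.15],0],
    [-1,[0,0,0.15],0],
    [-1,[0,0,0.15],0],
    [-1,[-0.1,0.15,0.02],0],
    [-1,[-0.1,0.15,0],0],
    [-1,[-0.1,0.15,0],0],
    [-1,[0,0.15,0],0],
  ],
)

```text
t: 23.57
eef_pos: [0.4559, 0.1445, 0.1642]
ee_rot: [3.141, 0.003, 0.1]
force: [0.4, -0.9, -0.9]
opening: 0.0237
gripper_force: 10.0
```

step_arm(
  motion=[
    [-1,[-0.1,0.15,0],0],
    [-1,[0,0.06,0],0],
    [-1,[0,0,0],0],
    [-1,[0,0,0],0],
  ],
)

```text
t: 23.9
eef_pos: [0.44, 0.1858, 0.164]
ee_rot: [3.141, -0.0, 0.101]
force: [0.4, -0.5, 0.1]
opening: 0.0237
gripper_force: 10.0
```

```bash
python3 - <<'E'
from h import *; from scipy.optimize import least_squares
p=env.capture("wrist");s=env.get_state();print(s["t"],s["eef_pos"],s["ee_rot"],s["opening"],s["gripper_force"])
r=env.trace("cup",p)[0];c=max(cv2.findContours(r["pixels"].astype(np.uint8),0,1)[0],key=cv2.contourArea);print(r["score"],r["rect"])
c=cv2.convexHull(c)[:,0]
print("near edge/rows",c[:,1].min(),c[:,1].max(),c[:,0].min(),c[:,0].max())
print(cv2.approxPolyDP(c.reshape(-1,1,2),3,True)[:,0].tolist())
for X in([.514,.187],[.510,.187]):
    print(X,[[np.round(proj(p,[X[0]+.0325*np.cos(a),X[1]+.0325*np.sin(a),z])).astype(int).tolist() for a in np.arange(8)*np.pi/4+.408+np.pi/8] for z in(.079,.007)])
r=env.trace("saucer",p)[0];c=max(cv2.findContours(r["pixels"].astype(np.uint8),0,1)[0],key=cv2.contourArea)
P=np.array([onz(p,u,v,.017)[:2] for u,v in c[:,0]]);d=np.hypot(*(P-[.513,.187]).T);P=P[abs(d-.0765)<.008]
f=least_squares(lambda x:np.hypot(*(P-x[:2]).T)-.0765,[.513,.187],loss="soft_l1",f_scale=.001);print("saucer",f.x,len(P))
E
```

```text
23.95 [0.44031527 0.18469875 0.16389333] [ 3.14075355e+00 -1.39317213e-04  9.85322198e-02] 0.023649539361320412 9.999808073043823
0.88 [265.3, 43.1, 118.4, 125.3]
near edge/rows 44 169 266 386
[[334, 44], [374, 67], [386, 115], [364, 155], [318, 169], [280, 147], [266, 101], [287, 58]]
[0.514, 0.187] [[[285, 59], [264, 104], [279, 150], [320, 171], [364, 157], [387, 115], [374, 67], [331, 43]], [[292, 74], [276, 108], [288, 143], [319, 159], [352, 148], [369, 116], [359, 80], [327, 62]]]
[0.51, 0.187] [[[284, 67], [264, 112], [279, 157], [319, 178], [363, 164], [385, 122], [373, 75], [331, 51]], [[292, 80], [276, 114], [287, 148], [318, 165], [351, 154], [368, 122], [359, 86], [327, 68]]]
saucer [0.51253686 0.18662384] 658
```

step_arm(
  motion=[
    [-1,[0.12,0.004,0],0],
    [-1,[0.12,0.004,0],0],
    [-1,[0.113,0.001,0],0],
    [-1,[0,0,-0.1],0],
    [-1,[0,0,-0.1],0],
    [-1,[0,0,-0.1],0],
    [-1,[0,0,-0.07],0],
    [-1,[0,0,-0.02],0],
    [-1,[0,0,0],0],
    [-1,[0,0,0],0],
  ],
)

```text
t: 24.88
eef_pos: [0.511, 0.1871, 0.0862]
ee_rot: [3.141, -0.0, 0.098]
force: [-0.0, -0.3, -0.7]
opening: 0.0239
gripper_force: 10.0
```

step_arm(
  motion=[
    [0,[0,0,0],0],
    [0,[0,0,0],0],
    [0,[0,0,0],0],
    [0,[0,0,0],0],
    [0,[0,0,0.05],0],
    [0,[0,0,0.15],0],
    [0,[-0.1,0,0.15],0],
    [0,[-0.15,0,0.15],0],
    [0,[-0.1,0,0],0],
    [0,[0,0,0],0],
  ],
)

```text
t: 25.72
eef_pos: [0.4383, 0.1884, 0.1873]
ee_rot: [-3.141, -0.001, 0.102]
force: [0.6, 0.2, -0.4]
opening: 0.0442
gripper_force: 0.0
```

```bash
python3 - <<'E'
from h import *
p=env.capture("wrist");s=env.get_state();print(s["t"],s["eef_pos"],s["opening"],s["gripper_force"])
for n in("tag","cup","saucer"): print(n,[(r["score"],r["rect"]) for r in env.spot_in(n,p)[:2]])
hsv=cv2.cvtColor(p["img"],cv2.COLOR_RGB2HSV);m=cv2.inRange(hsv,(3,170,40),(18,255,255))
u,v=proj(p,[.5143,.1868,.018]).astype(int);k=np.zeros_like(m);k[max(v-60,0):v+60,u-60:u+60]=1;vv,uu=np.nonzero(m*k)
print("tag px",len(uu),onz(p,uu.mean(),vv.mean(),.02) if len(uu) else None,(uu.min(),uu.max(),vv.min(),vv.max()) if len(uu) else 0)
print("rim exp",[np.round(proj(p,[.5143+.0325*np.cos(a),.1868+.0325*np.sin(a),.079])).astype(int).tolist() for a in np.arange(8)*np.pi/4+.8])
E
```

```text
25.7667 [0.43998344 0.18806619 0.18660238] 0.044194169998547375 0.0
tag [(0.83, [307.4, 83.0, 38.0, 55.8])]
cup [(0.56, [275.4, 45.7, 108.7, 115.1])]
saucer [(0.72, [221.2, 0.0, 214.5, 215.3])]
tag px 771 [0.51384749 0.18722224 0.02      ] (np.int64(311), np.int64(342), np.int64(93), np.int64(135))
rim exp [[294, 62], [274, 102], [288, 144], [325, 164], [365, 151], [385, 112], [374, 69], [336, 47]]
```

```bash
python3 -c "
from cell import env;print(env.hand_in())"
```

```text
the job is handed in; nothing more can be done
None
```

The job is handed in at about 26 s of the 67 s allowed: by the last wrist picture, the cup stands mouth-up within 2 mm of the saucer's centre, with the tag on its floor and the gripper clear (the hand-in returned no verdict).

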